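# Gauge the pond-net pole adapters and sort them

### The job

Check the two black pole adapters for the pond nets on the leaning stepped gauge pin, one at a time and never forcing them: slide the wide end on along the pin until it is home on the foot or stops short, and if it went home, draw the adapter off, turn it end for end and slide the narrow end on to the step as well. Lay an adapter that stops short flat in the cardboard tray and one that goes home at both ends flat in the grey plastic tray, putting the first away before you move the second. Leave the beaker, the dropper bottle and the drink bottle standing where they are.

Things in the scene. Friction and masses are not known exactly. Their poses are not given: they have to be found in the camera images.
- adapter_a: black plastic pole adapter lying on the table, 105 mm long; a wide socket (44 mm outside, 32 mm bore, 62 mm deep) and a narrow one (34 mm outside, 22.6 mm bore, 42 mm), between them an octagonal waist 44 mm across flats, 26 mm long. Origin on the axis in the middle of the waist (grip here), 22 mm above the table; x runs along the bore to the wide mouth at +55 mm; narrow mouth at -50 mm
- adapter_b: the other adapter, alike outside: same sizes, origin and axes as adapter_a. Moulding flash left inside a bore may stop an adapter on the gauge; it then stays well over 10 mm short of home. Which one, if any, cannot be told from outside
- adapter_a_wide (a point): centre of adapter_a's wide mouth; home when it meets the face of the pin's foot flange
- adapter_a_narrow (a point): centre of adapter_a's narrow mouth; home when it meets the pin's step
- adapter_b_wide (a point): centre of adapter_b's wide mouth
- adapter_b_narrow (a point): centre of adapter_b's narrow mouth
- gauge: fixed gauge stand: grey base plate 160 x 80 x 12 mm with an inclined block (40 mm square) that carries the pin. Origin at the centre of the plate's underside; x points where the pin points, seen from above
- gauge_pin: steel gauge pin fixed to the stand; its axis (z, pointing up along it) rises 35 degrees above the horizontal. Origin: centre of the face of its 50 mm foot flange, 56 mm above the table. From the foot: 29 mm diameter for 34 mm, a step, then 20 mm diameter for 26 mm, the last 4 mm a cone to 12 mm
- pin_step (a point): centre of the pin's step, 34 mm along the pin from the foot
- pin_tip (a point): centre of the pin's tip, 60 mm along the pin from the foot
- kit_tray: grey plastic open tray for good adapters, fixed, outside 150 (x) x 144 (y) x 30 mm, walls and floor 4 mm. Origin at the centre of its underside
- carton: cardboard open tray for rejected adapters, fixed, outside 150 (x) x 144 (y) x 38 mm, walls and floor 4 mm. Origin at the centre of its underside
- beaker: clear plastic beaker, 73 mm across and 76 mm high, loose; origin at the centre of its underside
- dropper: clear dropper bottle with a red rubber bulb, 29 mm across, 92 mm high, loose; origin at the centre of its underside
- drink_bottle: drink bottle, 65 mm across, 214 mm high, loose; origin at the centre of its underside
- microscope_a: fixed stereo microscope at the right, an obstacle 250 (x) x 124 (y) x 296 mm; origin at the centre of its underside
Mind the look-alikes: they are no part of the job. Leave any blue look-alike of the adapter_a alone.

How it is judged:
By the outcome, as a careful person would: the job done as asked, in the order asked, and still so for the second after the job is handed in, with the robot touching nothing.
It also fails if it takes over 72 s, if anything falls off the work surface, if the arm or the gripper's body presses on something with over 40 N, if the wrist force passes 120 N, or if a joint passes its speed limit or range.

### The arm

A 6-joint arm with a two-finger parallel gripper is mounted at the origin on a cart in front of the work surface, level with it; the furniture and walls round the work are solid. World frame = base frame: x ahead of the robot, y to its left, z up, the work surface at z = 0. Lengths are in m, angles in degrees, forces in N, time in s.
With the tool pointing down it reaches from about 0.35 to 0.875 m from the base axis. Payload 4.2 kg.
Tool frame: the origin (TCP) lies midway between the tips of the shut fingers; the grasp point (between the pads) lies 19 mm behind it; y points along the fingers, z is the direction in which the jaws open and shut, and the axes are right-handed (so a half turn about y gives the same grasp; the last joint's range is limited). The gripper opens to 87 mm and grips with 3 to 60 N. Pads are 19 mm wide; open, the fingers measure 117 mm over their backs; the gripper's body (75 mm by 190 mm) begins 51 mm behind the grasp point.
Start: joints at [-58.235, 22.042, 0.453, 0, -68.411, -14.817], TCP at [0.182, -0.598, 0.223] pointing down, gripper open.
Joint ranges: [-179.83, 179.83], [-69.29, 118.12], [-61.27, 80.66], [-181.25, 117.63], [-171.15, -9.14], [-177.46, 177.46]. Speed limits (degrees/s): [159.86, 159.86, 180, 180, 180, 180].

### API

Orientations are given as [roll, pitch, yaw] about the fixed x, y, z axes, in that order (R = Rz(yaw) Ry(pitch) Rx(roll)).
In Python, from workcell import env gives the robot as it stands. The module is installed in compiled form; this text tells all that it offers. Calls block until the motion is done:
- env.goto(position, orientation): joint-space move of the TCP to a pose.
- env.move_straight(position, rotation=None, rate=0.15, force_limit=None): straight line of the TCP; rotation=None keeps the orientation; rate is the mean speed in m/s. With force_limit (N) it stops when the force on the tool has changed by that much, and returns True; else False.
- env.set_joints(angles): joint-space move.
- env.gripper_to(opening, grasp_force=None): opening from 0.0 (shut) to 1.0 (fully open); grasp_force is the grip in N (None keeps the last); returns when the fingers have stopped.
- env.dwell(seconds).
- env.inverse_kinematics(position, orientation): joint angles nearest the present ones, or None.
- env.read_state(): the state.
- env.grab_frame(name): name is "side" or "top" or "wrist"; returns a dict with "image" (400x640x3 uint8, blue, green, red), "fx", "fy", "cx", "cy" (pixels), "position" and "orientation" of the camera in the world. Camera axes: x right, y up, looking along -z (the intrinsics and any distortion apply to the point x, -y, -z); pixel columns grow to the right and rows downward; lengths in m; the calibration is good to about 2 mm. A picture is of the moment at which its call begins. There is no depth.
A pose or a line that the arm cannot do raises env.Unreachable and nothing moves.
- env.close_job(): hands the job in, once; it reports no verdict.
Trained networks look in a picture, given as the dict that the camera call returned (one of the last four; its "shot" number tells which), for a name from the list of things; names that differ only in an ending like _2 or _b are one class to them, and where a whole thing is asked for, a point or a joint stands for the part that bears it (a point fixed in the world has none). Each returns a list of dicts, best first, with "score" (0 to 1); they miss things now and then, are a little off and sometimes report something else, mostly with a low value. They report only what shows in the picture. A call takes as long as a camera call. They do not tell look-alikes from the thing itself.
- env.search_frame(picture, thing): "xyz" ([x, y, z] in m, in world coordinates, good to about 4 mm: the middle of the surface that is visible of it).
- env.trace(picture, thing): "mask" (400x640 bool, what is visible of it).
The state is a dict: "clock": time; "joint_positions": joint angles; "qvel": joint speeds; "joint_torque": joint torques, N m; "position": TCP position; "tool_rot": TCP orientation; "force": force on the tool from outside, world axes, zero at the start; "wrist_torque": the same for the moment, N m; "opening": opening from 0.0 (shut) to 1.0 (fully open).
Only numpy, scipy, OpenCV 4.12 (cv2) and the standard library are available. Lean on these libraries where they do the work, as an engineer would, in place of code of your own. Each camera call takes 0.05 s, during which the arm holds its last target.

## Working session

There is one attempt and no reset: what is moved stays moved. The work goes in short steps, each a Python script; the robot and the scene stay as the last script left them, time stands still between calls to the robot, and variables do not carry over. Pictures are saved under pics/ and viewed, and the job is handed in when it is done.

```bash
mkdir -p pics; python3 - <<'E'
from workcell import env
import cv2
s=env.read_state();print(s)
for n in("top","side","wrist"):
    p=env.grab_frame(n);cv2.imwrite(f"pics/{n}0.png",p["image"]);print(n,{k:v for k,v in p.items() if k!="image"})
    for t in ("adapter_a","gauge","gauge_pin","kit_tray","carton","beaker","dropper","drink_bottle","microscope_a"):
        if n=="wrist":continue
        r=env.search_frame(p,t);print(n,t,[(x["xyz"],round(x["score"],2)) for x in r])
E
```

```text
{'clock': 0.0, 'joint_positions': array([-5.82359936e+01,  2.20904112e+01,  3.79785400e-01, -2.79719232e-02,
       -6.84132974e+01, -1.48186979e+01]), 'qvel': array([-0.09311676, -0.06716545, -0.0089225 ,  0.08009294,  0.03932284,
       -0.00067361]), 'joint_torque': array([-1.79922899e-04, -3.90667391e+01,  1.87409002e+01,  4.22004461e+00,
        1.09699965e-02, -1.95540169e-04]), 'position': array([ 0.18201603, -0.59726855,  0.22146599]), 'tool_rot': array([-8.98735496e+01,  6.57195584e-03,  1.69349965e+01]), 'force': array([ 0.23635203,  0.22713483, -0.2685749 ]), 'wrist_torque': array([-6.26920867e-02,  2.56991401e-05,  6.97131803e-04]), 'opening': 1.0005215360345974}
top {'fx': 491.6686922454355, 'fy': 491.6686922454355, 'cx': 325.52481248092477, 'cy': 200.56444130350647, 'position': array([0.41975198, 0.03794482, 1.73770756]), 'orientation': array([  4.5813645 ,  -0.33246875, -88.81719152]), 'shot': 1}
top adapter_a [([0.6251, 0.239, 0.0379], 0.88), ([0.6171, -0.1923, 0.0343], 0.87), ([0.4317, 0.4491, 0.038], 0.77), ([0.4157, 0.096, 0.0058], 0.71)]
top gauge [([0.5525, 0.034
[... 901 characters left out ...]
77], 0.65)]
side kit_tray [([0.4447, 0.2819, 0.0065], 0.62)]
side carton [([0.4376, -0.2936, 0.014], 0.79), ([0.5452, 0.0427, 0.0125], 0.25)]
side beaker [([0.4164, 0.1141, 0.0499], 0.66), ([0.5473, 0.0324, 0.0621], 0.32)]
side dropper [([0.3917, -0.0412, 0.0387], 0.69), ([0.614, 0.2568, 0.0342], 0.58), ([0.4362, -0.2968, 0.014], 0.27)]
side drink_bottle [([0.7366, 0.0722, 0.1095], 0.82), ([0.4445, 0.2851, 0.0062], 0.61)]
side microscope_a []
wrist {'fx': 305.0306864259011, 'fy': 305.0306864259011, 'cx': 320.3262609519357, 'cy': 201.38929531843056, 'position': array([ 0.11346151, -0.61941164,  0.38397278]), 'orientation': array([-1.48447774e+01,  4.02249163e-02,  1.06879652e+02]), 'shot': 3}
```

View pics/top0.png

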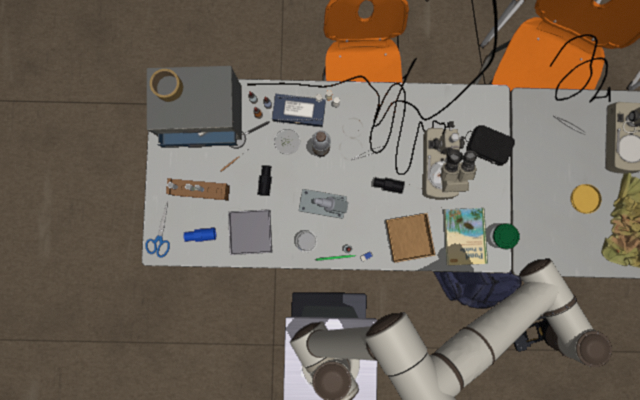

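View pics/side0.png

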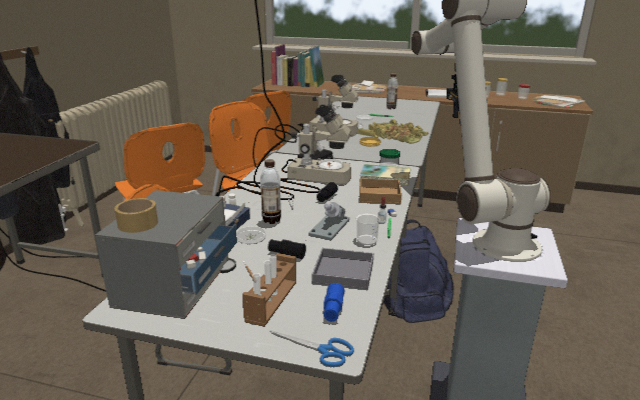

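Top view: the candidates are a black adapter at (265,180), a black adapter at (388,184) and a blue look-alike at (200,235). The two black ones fit the description. I'll enlarge to confirm.

```bash
python3 - <<'E'
import cv2
i=cv2.imread("pics/top0.png");c=i[120:275,170:450];cv2.imwrite("pics/top0c.png",cv2.resize(c,(800,443),interpolation=cv2.INTER_CUBIC))
i=cv2.imread("pics/side0.png");c=i[150:330,220:440];cv2.imwrite("pics/side0c.png",cv2.resize(c,(733,600),interpolation=cv2.INTER_CUBIC))
E
```

```text
(no output)
```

View pics/top0c.png

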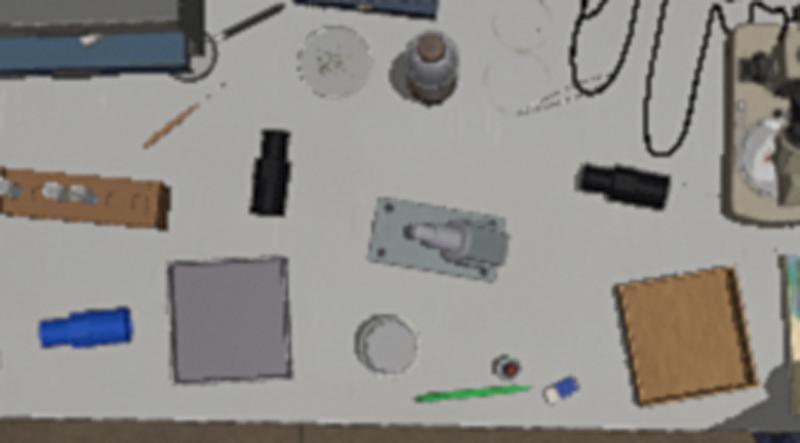

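View pics/side0c.png

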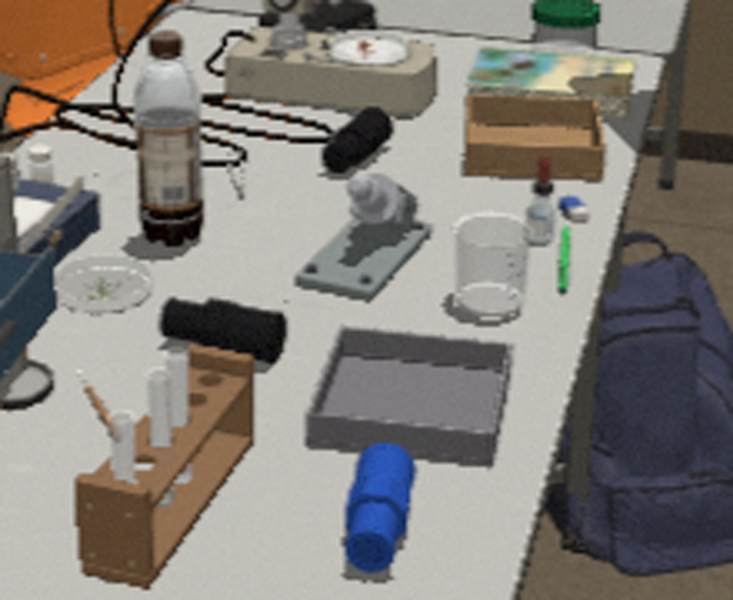

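View pics/wrist0.png

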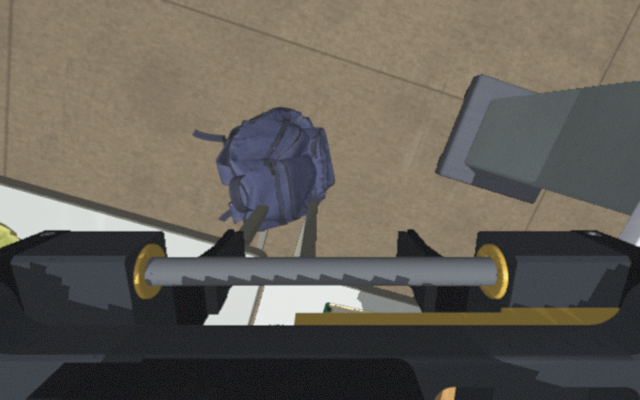

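The crops confirm it: the two black adapters lie at (265,180) and (388,184). The first has its narrow end up in the image (+x), the second has it to the left (+y). The blue one at (200,235) is the look-alike to leave. The pin points to image left (+y). Next are close looks with the wrist camera.

```bash
cat > h.py <<'E'
from workcell import env
import numpy as np, cv2
from scipy.spatial.transform import Rotation as R
def Rm(e): return R.from_euler('xyz',e,degrees=True).as_matrix()
def eul(M): return R.from_matrix(M).as_euler('xyz',degrees=True)
def proj(cam,P):
    P=np.atleast_2d(P); q=(P-cam["position"])@Rm(cam["orientation"])
    return np.c_[cam["cx"]+cam["fx"]*q[:,0]/-q[:,2], cam["cy"]-cam["fy"]*q[:,1]/-q[:,2]]
def ray(cam,uv,z):
    d=Rm(cam["orientation"])@np.array([(uv[0]-cam["cx"])/cam["fx"],-(uv[1]-cam["cy"])/cam["fy"],-1.])
    p=cam["position"]; return p+d*(z-p[2])/d[2]
import pickle
def shot(name,fn):
    p=env.grab_frame(name); cv2.imwrite(f"pics/{fn}.png",p["image"]); pickle.dump(p,open(f"pics/{fn}.pkl","wb")); return p
def st():
    s=env.read_state(); print("t%.2f"%s["clock"],"pos",s["position"].round(4),"rot",s["tool_rot"].round(2),"F",s["force"].round(1),"op %.3f"%s["opening"],"j",s["joint_positions"].round(1)); return s
E
python3 - <<'E'
from h import *
for y in (0,180,-180,90,-90,82,-98):
  for p in ([.625,.03,.22],[.48,.03,.22],[.6,.239,.2]):
    j=env.inverse_kinematics(p,[-90,0,y]); print(y,p,None if j is None else np.round(j,1))
E
```

```text
0 [0.625, 0.03, 0.22] [  17.5   22.2    0.3   -0.   -68.1 -107.5]
0 [0.48, 0.03, 0.22] [  23.     8.   -19.3   -0.   -62.7 -113. ]
0 [0.6, 0.239, 0.2] [  36.    24.9    1.7   -0.   -66.8 -126. ]
180 [0.625, 0.03, 0.22] [ 17.5  22.2   0.3   0.  -68.1  72.5]
180 [0.48, 0.03, 0.22] [ 23.    8.  -19.3   0.  -62.7  67. ]
180 [0.6, 0.239, 0.2] [ 36.   24.9   1.7   0.  -66.8  54. ]
-180 [0.625, 0.03, 0.22] [ 17.5  22.2   0.3   0.  -68.1  72.5]
-180 [0.48, 0.03, 0.22] [ 23.    8.  -19.3   0.  -62.7  67. ]
-180 [0.6, 0.239, 0.2] [ 36.   24.9   1.7   0.  -66.8  54. ]
90 [0.625, 0.03, 0.22] [ 17.5  22.2   0.3   0.  -68.1 -17.5]
90 [0.48, 0.03, 0.22] [ 23.    8.  -19.3   0.  -62.7 -23. ]
90 [0.6, 0.239, 0.2] [ 36.   24.9   1.7   0.  -66.8 -36. ]
-90 [0.625, 0.03, 0.22] [ 17.5  22.2   0.3   0.  -68.1 162.5]
-90 [0.48, 0.03, 0.22] [ 23.    8.  -19.3   0.  -62.7 157. ]
-90 [0.6, 0.239, 0.2] [ 36.   24.9   1.7   0.  -66.8 144. ]
82 [0.625, 0.03, 0.22] [ 17.5  22.2   0.3   0.  -68.1 -25.5]
82 [0.48, 0.03, 0.22] [ 23.    8.  -19.3   0.  -62.7 -31. ]
82 [0.6, 0.239, 0.2] [ 36.   24.9   1.7   0.  -66.8 -44. ]
-98 [0.625, 0.03, 0.22] [ 17.5  22.2   0.3   0.  -68.1 154.5]
-98 [0.48, 0.03, 0.22] [ 23.    8.  -19.3   0.  -62.7 149. ]
-98 [0.6, 0.239, 0.2] [ 36.   24.9   1.7   0.  -66.8 136. ]
```

```bash
cat >> h.py <<'E'
t35=np.radians(35)
def pinframe(gyaw):
    y=np.radians(gyaw); h=np.array([np.cos(y),np.sin(y),0]); z=np.array([0,0,1.])
    u=np.cos(t35)*h+np.sin(t35)*z; a=np.sin(t35)*h-np.cos(t35)*z
    return u,a
def pinpose(foot,gyaw,s,sign,off=(0,0)):
    """waist at s along the pin; tool x = sign*u; off = (lateral along u x a, along a)"""
    u,a=pinframe(gyaw); x=sign*u; M=np.c_[x,a,np.cross(x,a)]
    p=np.asarray(foot)+u*s+np.cross(u,a)*off[0]+a*off[1]
    return p+0.019*a, eul(M)
E
python3 - <<'E'
from h import *
foot=[.548,0.01,.056]
for sg in (1,-1):
  for s in (.055,.084,.135):
    p,o=pinpose(foot,82,s,sg); j=env.inverse_kinematics(p,o); print(sg,s,p.round(3),o.round(1),None if j is None else np.round(j,1))
E
```

```text
1 0.055 [0.556 0.065 0.072] [-90. -35.  82.] [  0.8  27.1  -9.7 -43.2 -55.8  17.1]
1 0.084 [0.559 0.089 0.089] [-90. -35.  82.] [  3.5  25.6  -9.2 -42.8 -55.8  13.6]
1 0.135 [0.565 0.13  0.118] [-90. -35.  82.] [  8.1  23.4  -8.  -41.8 -55.8   7.3]
-1 0.055 [0.556 0.065 0.072] [-90.  35. -98.] [   0.8   27.1   -9.7  -43.2  -55.8 -162.9]
-1 0.084 [0.559 0.089 0.089] [-90.  35. -98.] [   3.5   25.6   -9.2  -42.8  -55.8 -166.4]
-1 0.135 [0.565 0.13  0.118] [-90.  35. -98.] [   8.1   23.4   -8.   -41.8  -55.8 -172.7]
```

```bash
python3 - <<'E'
from h import *
env.goto([.48,.035,.22],[-90,0,180]); env.dwell(.2); st(); shot("wrist","w1")
E
```

```text
t3.73 pos [0.4801 0.0345 0.22  ] rot [-8.9990e+01 -1.0000e-02  1.7994e+02] F [0.4 0.4 0.1] op 1.001 j [ 23.5   8.1 -19.2   0.  -62.7  66.4]
```

View pics/w1.png

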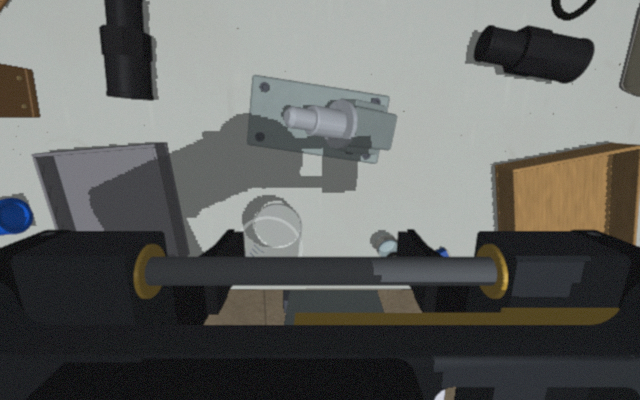

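The wrist view shows the gauge at (320,120) with the pin tip at (290,117), adapters at (128,50) and (535,52), the trays and the beaker. I'll take a second, opposite view to cancel camera bias.

```bash
python3 - <<'E'
from h import *
env.goto([.625,.035,.25],[-90,0,0]); env.dwell(.2); st(); shot("wrist","w2")
for f in("w1","w2"):
    i=cv2.imread(f"pics/{f}.png")
    print(f)
E
```

```text
t6.56 pos [0.6249 0.035  0.2501] rot [-90.  -0.   0.] F [-0.1  0.2 -0. ] op 1.000 j [  18.    21.2    3.1   -0.   -71.9 -108. ]
w1
w2
```

View pics/w2.png

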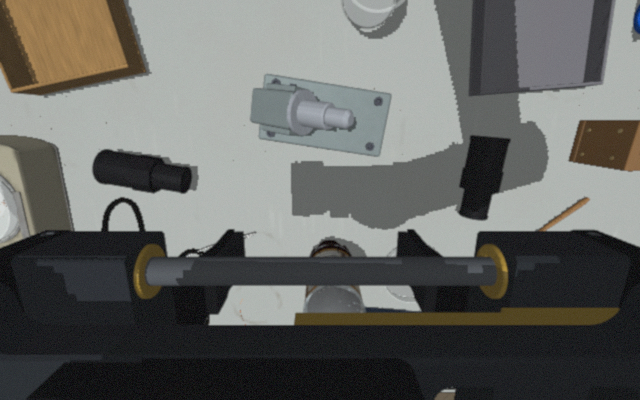

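```bash
python3 - <<'E'
import cv2
for f,(x,y) in (("w1",(235,60)),("w2",(240,60))):
    i=cv2.imread(f"pics/{f}.png")[y:y+110,x:x+170]
    i=cv2.resize(i,None,fx=4.7,fy=4.7,interpolation=cv2.INTER_CUBIC)
    for k in range(0,170,10):
        cv2.putText(i,str(x+k),(int(k*4.7),8),0,.3,(0,0,255)) ;cv2.line(i,(int((k+.5)*4.7),10),(int((k+.5)*4.7),14),(0,0,255))
    for k in range(0,110,10): cv2.putText(i,str(y+k),(0,int((k+.5)*4.7)),0,.3,(0,0,255))
    cv2.imwrite(f"pics/{f}c.png",i)
E
```

```text
(no output)
```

View pics/w1c.png

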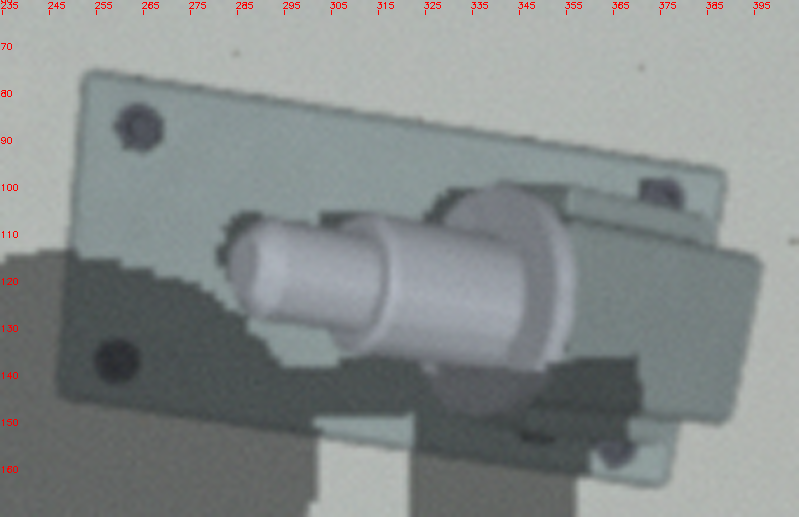

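View pics/w2c.png

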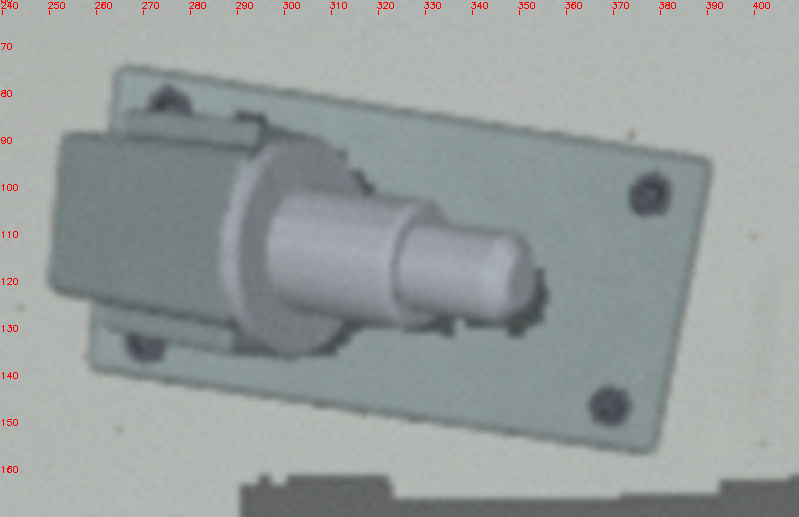

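```bash
cat > fit.py <<'E'
from h import *
from scipy.optimize import least_squares
W={f:pickle.load(open(f"pics/{f}.pkl","rb")) for f in("w1","w2")}
off={"w1":(235,60),"w2":(240,60)}
C={"w1":dict(TL=(87,68),BL=(58,398),TR=(727,170),BR=(667,488)),"w2":dict(TL=(118,65),TR=(713,158),BR=(653,454),BL=(90,369))}
# gauge x direction: w1 -> left ; w2 -> right.
lab={"w1":dict(TL=(80,40),TR=(-80,40),BR=(-80,-40),BL=(80,-40)),"w2":dict(TR=(80,-40)and(80,40),TL=(-80,40),BL=(-80,-40),BR=(80,-40))}
# w1 image up = world +x ; tool yaw180 ; gauge y = Rz(82)*(0,1) ~ -x  -> down in w1, up in w2
lab={"w1":dict(TL=(80,-40),TR=(-80,-40),BR=(-80,40),BL=(80,40)),"w2":dict(TL=(-80,40),TR=(80,40),BR=(80,-40),BL=(-80,-40))}
def px(f,c): return np.array(off[f])+np.array(c)/4.7-.5
def P(g,q,z):
    y=np.radians(g[2]); c,s=np.cos(y),np.sin(y); q=np.array(q)/1e3
    return np.array([g[0]+c*q[0]-s*q[1],g[1]+s*q[0]+c*q[1],z])
def res(g,fs=("w1","w2")):
    return np.concatenate([ (proj(W[f],P(g,lab[f][k],.012))[0]-px(f,C[f][k])) for f in fs for k in C[f]])
if __name__=="__main__":
    for fs in (("w1",),("w2",),("w1","w2")):
        r=least_squares(res,[.5525,.0345,82],args=(fs,)); print(fs,r.x.round(4),"rms px",np.sqrt(np.mean(r.fun**2)).round(2)); print(r.fun.reshape(-1,2).round(1).tolist())
E
python3 fit.py
```

```text
('w1',) [5.47900e-01 3.71000e-02 8.14632e+01] rms px 1.01
[[-1.4, -0.6], [-1.2, 0.5], [1.7, -0.3], [0.9, 0.8]]
('w2',) [5.47900e-01 3.76000e-02 8.15135e+01] rms px 0.97
[[-1.0, -0.9], [1.1, -0.3], [1.2, 0.9], [-1.3, 0.7]]
('w1', 'w2') [5.47900e-01 3.73000e-02 8.14905e+01] rms px 1.0
[[-1.6, -0.5], [-1.3, 0.5], [1.4, -0.4], [0.7, 0.8], [-1.3, -0.9], [0.9, -0.3], [1.0, 0.9], [-1.5, 0.6]]
```

```bash
cat > ov.py <<'E'
from fit import *
import sys
g=[.5479,.0373,81.49]
def circles(g,d):
    u,a=pinframe(g[2]); b=np.cross(u,a); f=P(g,(d,0),.056); t=np.linspace(0,2*np.pi,60)[:,None]
    return [f+u*s+r*(np.cos(t)*a+np.sin(t)*b) for s,r in((0,.025),(0,.0145),(.034,.0145),(.034,.010),(.056,.010),(.060,.006))]
if __name__=="__main__":
  d=float(sys.argv[1])
  ims=[]
  for f in W:
    o=off[f]; i=W[f]["image"][o[1]:o[1]+110,o[0]:o[0]+170]; i=cv2.resize(i,None,fx=4.7,fy=4.7,interpolation=cv2.INTER_CUBIC)
    for c in circles(g,d): cv2.polylines(i,[np.int32((proj(W[f],c)-o+.5)*4.7)],1,(0,0,255),1)
    cv2.polylines(i,[np.int32((proj(W[f],[P(g,q,.012) for q in((80,40),(80,-40),(-80,-40),(-80,40))])-o+.5)*4.7)],1,(0,200,0),1)
    ims.append(i[:,:640])
  cv2.imwrite("pics/ov_%s.png"%sys.argv[1],cv2.resize(np.vstack(ims),None,fx=.58,fy=.58,interpolation=cv2.INTER_AREA) if 0 else np.hstack([cv2.resize(k,(400,int(517*400/640))) for k in ims]))
E
python3 ov.py -25
```

```text
(no output)
```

View pics/ov_-25.png

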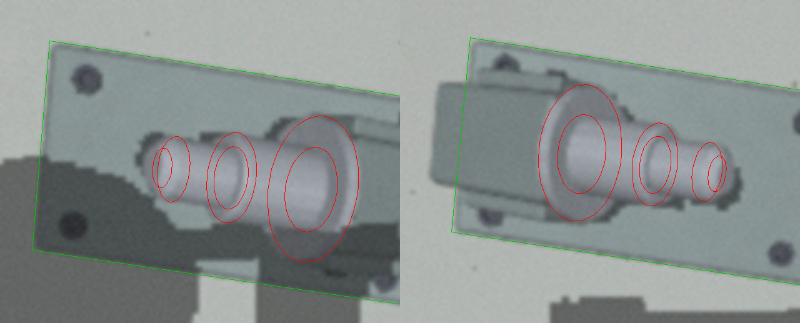

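```bash
sed -i 's/np.hstack(\[cv2.resize(k,(400,int(517\*400\/640))) for k in ims\])/np.vstack([k[100:395,60:620] for k in ims])/' ov.py; python3 ov.py -20.5
```

```text
(no output)
```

View pics/ov_-20.5.png

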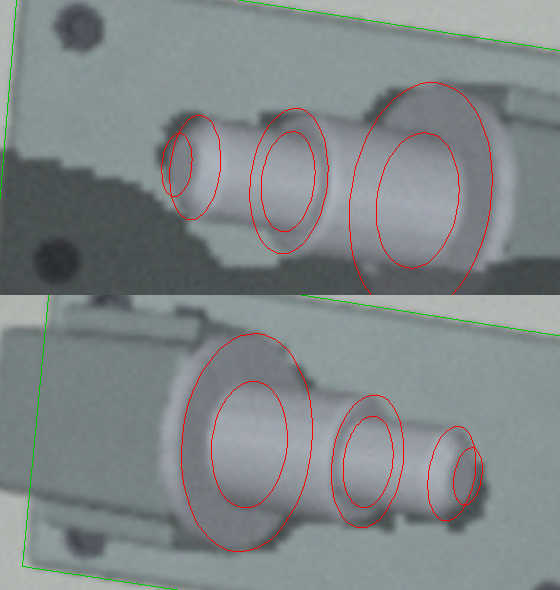

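```bash
python3 - <<'E'
from ov import *
ims=[]
for f in W:
    o=off[f]; x0,y0=(28,25) if f=="w1" else (45,20)
    i=W[f]["image"][o[1]+y0:o[1]+y0+62,o[0]+x0:o[0]+x0+98]
    i=cv2.resize(i,None,fx=8,fy=8,interpolation=cv2.INTER_LANCZOS4); i=cv2.convertScaleAbs(i,alpha=1.6,beta=-90)
    j=i.copy()
    # visible upper half contours only dotted
    for c in circles(g,-20.5)[0:1]+circles(g,-20.5)[2:3]+circles(g,-20.5)[4:]:
        for q in (proj(W[f],c)-o-(x0,y0)+.5)*8: cv2.circle(j,tuple(np.int32(q)),1,(0,0,255),-1)
    ims.append(j)
cv2.imwrite("pics/z1.png",ims[0]);cv2.imwrite("pics/z2.png",ims[1])
E
```

```text
(no output)
```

View pics/z1.png

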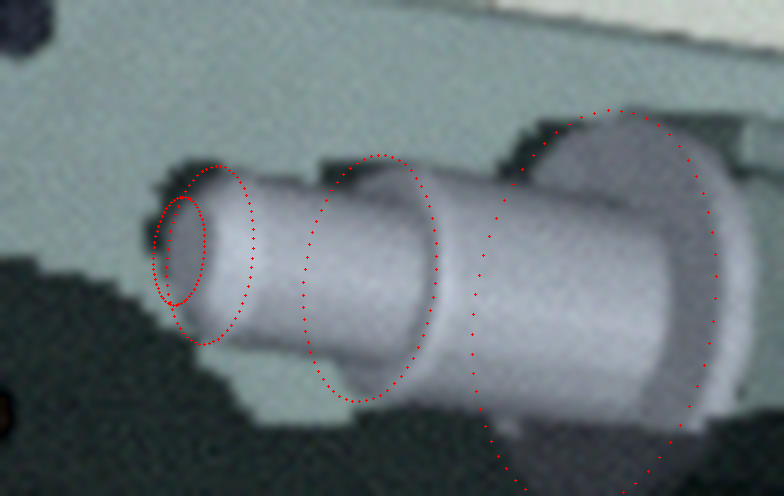

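View pics/z2.png

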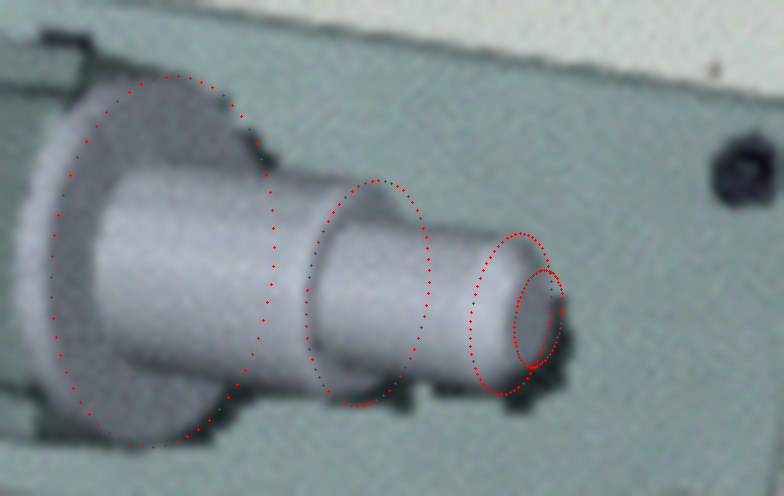

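```bash
python3 - <<'E'
from h import *
env.goto([.70,.239,.20],[-90,0,0]); env.dwell(.15); st(); p=shot("wrist","w3")
r=env.trace(p,"adapter_a"); 
for m in r:
    ys,xs=np.nonzero(m["mask"]); print(round(m["score"],2),xs.mean(),ys.mean(),cv2.minAreaRect(np.c_[xs,ys].astype(np.float32)))
E
```

```text
t7.65 pos [0.7003 0.2372 0.2017] rot [-89.96  -0.1   -0.12] F [ 0.4 -0.7 -0.7] op 0.997 j [  31.2   34.1   17.6    0.   -73.3 -121.3]
0.67 326.03604060913705 110.20685279187818 ((325.9878234863281, 113.1559066772461), (41.71502685546875, 106.30099487304688), 4.48460578918457)
```

View pics/w3.png

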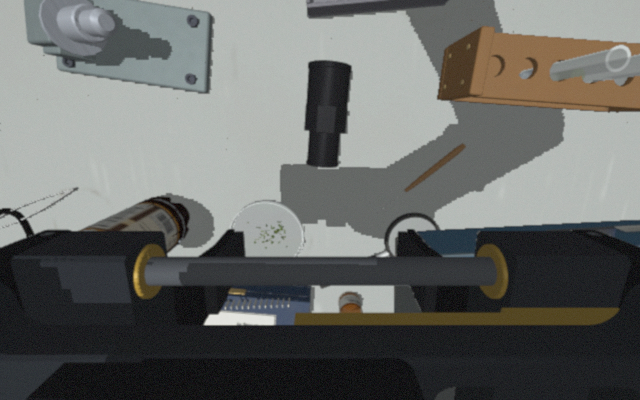

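```bash
python3 - <<'E'
from h import *
p=pickle.load(open("pics/w3.pkl","rb"))
i=p["image"][50:180,270:380];cv2.imwrite("pics/w3c.png",cv2.resize(i,None,fx=4.5,fy=4.5,interpolation=cv2.INTER_CUBIC))
w=ray(p,(330,61.5),.044);n=ray(p,(322.5,166.5),.039);print(w,n,np.linalg.norm((w-n)[:2]),p["position"])
# edges at wide end
for r,z in((68,.03),(100,.022),(110,.022),(125,.022),(150,.022)):
    row=p["image"][r].mean(1); k=[c for c in range(290,370) if row[c]<60]; k=[c for c in k if 1]; print(r,k[0],k[-1],(k[0]+k[-1])/2,ray(p,((k[0]+k[-1])/2,r),.03)[:2])
E
```

```text
[0.57384991 0.24545814 0.044     ] [0.6762511  0.23811783 0.039     ] 0.10266393284230683 [0.62821848 0.23604157 0.36295607]
68 309 350 329.5 [0.57752535 0.24539572]
100 308 346 327.0 [0.60829244 0.24294116]
110 307 346 326.5 [0.6182356  0.24244219]
125 306 345 325.5 [0.63345559 0.24141364]
150 309 337 323.0 [0.65966983 0.23874094]
```

View pics/w3c.png

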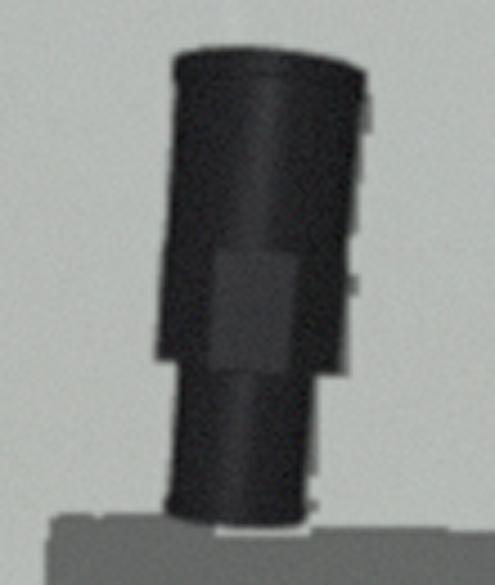

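Adapter A: waist at about (0.6275, 0.2416), axis yaw -4.1° toward the narrow end, and the measured length of 103 mm is close to the given 105 mm. Grasping now.

```bash
cat >> h.py <<'E'
GY=81.49; FOOT=np.array([.5479,.0373,0])+np.r_[-.0214*np.array([np.cos(np.radians(GY)),np.sin(np.radians(GY))]),.056]
E
python3 - <<'E'
from h import *
print(FOOT)
o=[-90,0,-4.1]
env.goto([.6275,.2416,.10],o); env.move_straight([.6275,.2416,.004],rate=.12); st()
env.gripper_to(0.0,30); st()
env.move_straight([.6275,.2416,.16],rate=.2); s=st(); shot("wrist","w4")
for sg in (1,-1):
  for d in (.17,.13,.055):
    p,o=pinpose(FOOT,GY,d,sg); j=env.inverse_kinematics(p,o); print(sg,d,p.round(3),None if j is None else np.round(j,1))
E
```

```text
[0.54473318 0.01613561 0.056     ]
t9.26 pos [0.6283 0.242  0.005 ] rot [-89.94  -0.1   -4.09] F [-0.4 -0.3  0.4] op 1.002 j [  34.8   38.3   -5.7    0.   -45.9 -128.9]
t10.05 pos [0.6276 0.2417 0.004 ] rot [-9.0e+01 -1.0e-02 -4.1e+00] F [-0.1 -0.6  0.2] op 0.504 j [  34.8   38.3   -5.8    0.   -45.9 -128.9]
t10.98 pos [0.6265 0.2411 0.1583] rot [-90.08   0.16  -4.12] F [ 1.1  0.5 -2.2] op 0.505 j [  34.8   29.2    2.7   -0.   -63.6 -128.9]
1 0.17 [0.567 0.165 0.138] [ 11.9  21.8  -7.3 -41.  -55.1   2. ]
1 0.13 [0.562 0.132 0.115] [  8.3  23.2  -8.6 -42.1 -55.    7.1]
1 0.055 [0.553 0.071 0.072] [  1.5  26.7 -10.3 -43.6 -55.   16.5]
-1 0.17 [0.567 0.165 0.138] None
-1 0.13 [0.562 0.132 0.115] [   8.3   23.2   -8.6  -42.1  -55.  -172.9]
-1 0.055 [0.553 0.071 0.072] [   1.5   26.7  -10.3  -43.6  -55.  -163.5]
```

View pics/w4.png

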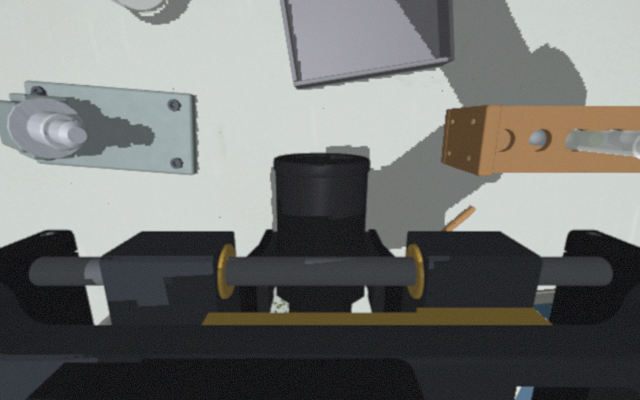

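```bash
python3 - <<'E'
from h import *
p,o=pinpose(FOOT,GY,.155,1,(0,-.0012)); env.goto(p,o)
p,o=pinpose(FOOT,GY,.123,1,(0,-.0012)); env.move_straight(p,o,rate=.15); env.dwell(.1); s=st(); print(p,o)
shot("wrist","w5"); shot("side","s5")
i=cv2.imread("pics/s5.png")[130:270,270:400]; cv2.imwrite("pics/s5c.png",cv2.resize(i,None,fx=4,fy=4,interpolation=cv2.INTER_CUBIC))
E
```

```text
t13.49 pos [0.5616 0.1264 0.1125] rot [-90.06 -35.02  81.54] F [-0.  -0.1 -0.8] op 0.499 j [  7.7  23.4  -8.8 -42.2 -55.1   7.9]
[0.56115406 0.12587925 0.111969  ] [-90.   -35.    81.49]
```

View pics/w5.png

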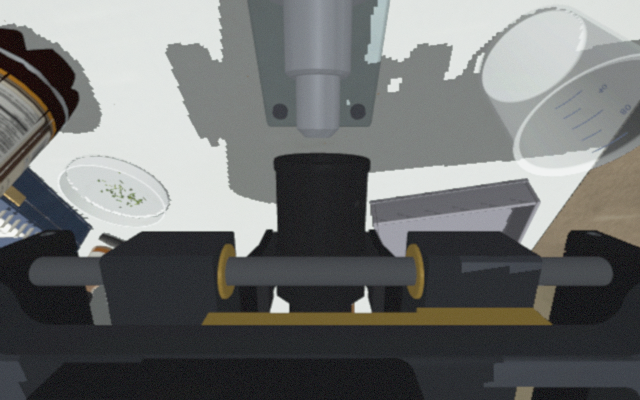

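View pics/s5c.png

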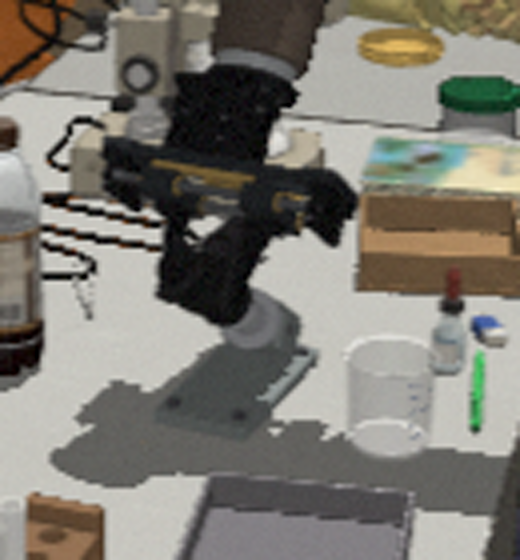

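```bash
python3 - <<'E'
from h import *
i=cv2.imread("pics/w5.png")
for r in (95,105,115,120): print(r,i[r,285:352].mean(1).astype(int).tolist())
for r in (20,40,60): print(r,i[r,278:360].mean(1).astype(int).tolist())
for r in (175,190,210): print(r,i[r,268:282].mean(1).astype(int).tolist(),i[r,360:376].mean(1).astype(int).tolist())
E
```

```text
95 [98, 97, 102, 94, 99, 99, 97, 100, 98, 100, 105, 113, 118, 121, 122, 127, 125, 127, 129, 131, 132, 134, 132, 135, 135, 137, 137, 141, 143, 145, 146, 149, 150, 150, 147, 145, 142, 139, 140, 136, 134, 132, 134, 134, 132, 134, 136, 132, 135, 130, 129, 128, 123, 121, 112, 101, 99, 99, 98, 98, 99, 99, 96, 100, 99, 97, 96]
105 [85, 94, 99, 101, 97, 100, 98, 101, 98, 98, 101, 112, 117, 118, 123, 123, 127, 126, 127, 133, 131, 132, 134, 135, 135, 137, 139, 141, 144, 146, 145, 147, 148, 146, 143, 143, 142, 139, 140, 137, 135, 132, 135, 134, 132, 132, 133, 134, 132, 132, 126, 125, 123, 118, 112, 101, 95, 99, 99, 97, 97, 104, 118, 120, 116, 102, 96]
115 [63, 68, 88, 98, 101, 100, 100, 98, 99, 100, 101, 109, 119, 122, 123, 126, 127, 130, 129, 131, 135, 135, 132, 135, 135, 138, 141, 140, 142, 141, 143, 145, 148, 148, 147, 143, 141, 139, 136, 136, 135, 132, 136, 135, 134, 135, 134, 134, 134, 131, 128, 124, 122, 117, 110, 101, 98, 100, 99, 97, 99, 98, 101, 99, 96, 88, 74]
120 [101, 99, 101, 100, 98, 100, 101, 98, 99, 102, 103, 110, 118, 121, 123, 126, 127, 130, 131, 134, 131, 132, 134, 134, 137, 
[... 1145 characters left out ...]
3, 133, 135, 135, 135, 137, 139, 140, 142, 142, 144, 145, 151, 151, 153, 154, 153, 151, 149, 147, 144, 144, 140, 140, 139, 138, 137, 136, 136, 136, 133, 129, 129, 126, 128, 130, 128, 130, 130, 128, 127, 125, 124, 125, 122, 119, 117, 108, 99, 97, 99, 97, 95, 97, 97, 97, 99]
175 [125, 128, 129, 127, 128, 124, 122, 98, 50, 26, 28, 28, 30, 32] [29, 37, 33, 30, 30, 31, 40, 99, 175, 224, 229, 228, 227, 228, 228, 228]
190 [127, 125, 124, 125, 124, 126, 126, 115, 70, 38, 29, 30, 28, 33] [35, 29, 29, 31, 34, 30, 77, 157, 223, 230, 228, 228, 228, 227, 227, 227]
210 [228, 227, 226, 226, 228, 228, 228, 222, 178, 91, 30, 31, 32, 31] [32, 29, 28, 34, 33, 74, 158, 226, 230, 216, 148, 103, 101, 104, 97, 91]
```

```bash
python3 - <<'E'
from h import *
env.dwell(.3)
for k in range(3): st()
p=shot("wrist","w6")
u,a=pinframe(GY)
i=p["image"]
def edges(r,lo,hi,thr,dark):
    row=i[r].astype(float).mean(1)
    idx=np.where((row[lo:hi]<thr) if dark else (row[lo:hi]>thr))[0]
    return lo+idx[0],lo+idx[-1]
for r in (20,40,60,95,105,115,120): print(r,edges(r,278 if r<80 else 290,362 if r<80 else 345,106,0))
for r in (175,190,205,215): print(r,edges(r,260,380,62,1))
print(proj(p,[FOOT+u*s for s in(.01,.03,.04,.055,.06)]).round(1))
E
```

```text
t13.89 pos [0.5612 0.1261 0.1122] rot [-90.02 -35.01  81.52] F [-1.  -0.9 -1.5] op 0.505 j [  7.6  23.4  -8.8 -42.2 -55.1   8. ]
t13.89 pos [0.5612 0.1261 0.1122] rot [-90.02 -35.01  81.52] F [-1.  -0.9 -1.5] op 0.505 j [  7.6  23.4  -8.8 -42.2 -55.1   8. ]
t13.89 pos [0.5612 0.1261 0.1122] rot [-90.02 -35.01  81.52] F [-1.  -0.9 -1.5] op 0.505 j [  7.6  23.4  -8.8 -42.2 -55.1   8. ]
20 (np.int64(283), np.int64(350))
40 (np.int64(283), np.int64(349))
60 (np.int64(284), np.int64(349))
95 (np.int64(295), np.int64(338))
105 (np.int64(295), np.int64(338))
115 (np.int64(295), np.int64(338))
120 (np.int64(295), np.int64(338))
175 (np.int64(276), np.int64(366))
190 (np.int64(277), np.int64(365))
205 (np.int64(278), np.int64(364))
215 (np.int64(278), np.int64(364))
[[316.9  18.9]
 [317.1  69.8]
 [317.1  93.8]
 [317.3 128.2]
 [317.3 139.2]]
```

```bash
python3 - <<'E'
from h import *
p=pickle.load(open("pics/w6.pkl","rb"))
M=Rm([-90.02,-35.01,81.52]); tcp=np.array([.5612,.1261,.1122])
print(proj(p,[tcp+M@np.array([-s,-.0178,0]) for s in(.02,.04,.055)]).round(1))
q=(tcp-p["position"])@M; print("cam in tool",-q*1e3, eul(M.T@Rm(p["orientation"])))
w=pickle.load(open("pics/w1.pkl","rb")); M1=Rm([-89.99,-.01,179.94]); print(-((np.array([.4801,.0345,.22])-w["position"])@M1)*1e3, eul(M1.T@Rm(w["orientation"])))
w=pickle.load(open("pics/w2.pkl","rb")); M1=Rm([-90,0,0]); print(-((np.array([.6249,.035,.2501])-w["position"])@M1)*1e3, eul(M1.T@Rm(w["orientation"])))
E
```

```text
[[317.6 227.3]
 [317.4 188.3]
 [317.3 157.2]]
cam in tool [ -71.71648625 -162.30722535    1.47707137] [ 70.77514888 -89.91909242   4.38278306]
[ -68.47990473 -161.36618576    1.09412764] [113.27611572 -89.91796084 -38.23282272]
[ -71.75789385 -161.37170681   -1.13408707] [ 32.69263791 -89.91785606  42.44468556]
```

The reported wrist camera positions carry a fixed world offset of about (-1.6, -1.1, -0.9) mm. It shows up as a varying camera-to-TCP offset, and it explains the 1.8 mm misalignment visible in w6. I'll correct the foot position and insert.

```bash
cat >> h.py <<'E'
CE=np.array([.00164,.0011,.00092])   # add to reported wrist-camera position
FOOT=FOOT+np.array([.00164,.0011,0])
def spos(s,rot=None):
    """TCP -> (s along pin of grasp pt, lateral, along a)"""
    u,a=pinframe(GY); g=s["position"]-.019*a-FOOT; return np.array([g@u,g@np.cross(u,a),g@a])*1e3
E
python3 - <<'E'
from h import *
dl=-.0016
p,o=pinpose(FOOT,GY,.123+dl,1,(0,-.0012)); env.move_straight(p,o,rate=.08); env.dwell(.15); print(spos(st()))
p,o=pinpose(FOOT,GY,.092+dl,1,(0,-.0012)); hit=env.move_straight(p,o,rate=.05,force_limit=5); print(hit,spos(st()))
if not hit:
    p,o=pinpose(FOOT,GY,.055+dl,1,(0,-.0012)); hit=env.move_straight(p,o,rate=.04,force_limit=5); print(hit,spos(st()))
shot("wrist","w7"); shot("side","s7")
i=cv2.imread("pics/s7.png")[130:270,270:400]; cv2.imwrite("pics/s7c.png",cv2.resize(i,None,fx=4,fy=4,interpolation=cv2.INTER_CUBIC))
E
```

```text
t14.34 pos [0.5626 0.1257 0.111 ] rot [-89.99 -35.    81.48] F [0.2 0.6 0.1] op 0.503 j [  7.6  23.6  -8.7 -42.2 -55.1   8. ]
[ 1.21336342e+02  1.07191672e-02 -1.16284389e+00]
t15.11 pos [0.559  0.1005 0.0933] rot [-90.01 -35.01  81.48] F [ 0.6  0.1 -0.5] op 0.507 j [  4.7  25.   -9.4 -42.9 -55.1  11.9]
False [90.36922037 -0.14247204 -1.2524505 ]
t16.18 pos [0.5542 0.0709 0.0722] rot [-89.99 -35.02  81.51] F [-0.7  1.5 -0.5] op 0.501 j [  1.4  26.8 -10.2 -43.5 -55.2  16.5]
False [53.73340573  0.1985821  -1.14396261]
```

View pics/w7.png

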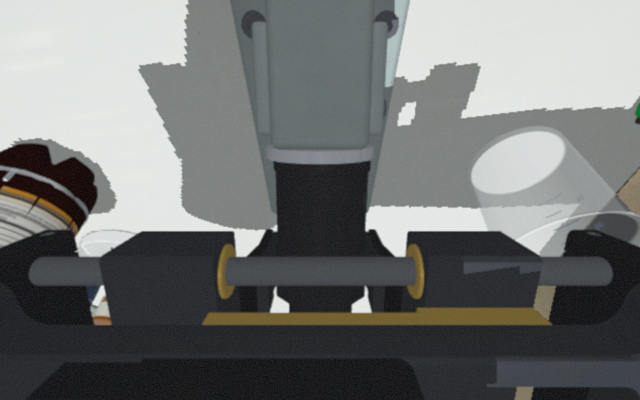

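View pics/s7c.png

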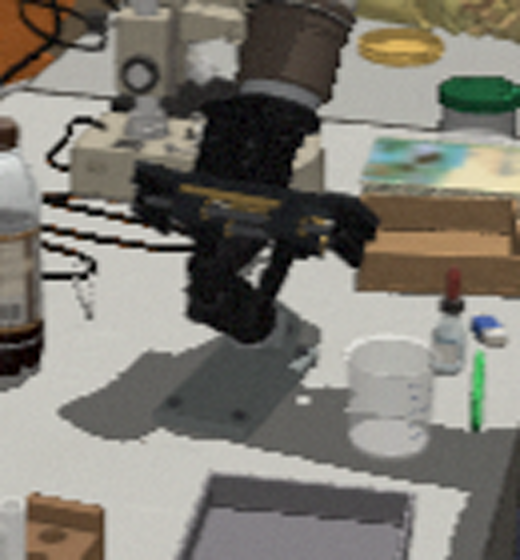

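Adapter A's wide end reached the flange: the mouth meets the flange rim at row 160 with almost no contact force. I'll seat it gently with a force stop to confirm home.

```bash
python3 - <<'E'
from h import *
s=st(); u,a=pinframe(GY)
p=pinpose(FOOT,GY,.0505-.0016,1,(0,-.0012))[0]
hit=env.move_straight(p,rate=.015,force_limit=5); s=st(); print(hit,spos(s), "axial F",s["force"]@u)
shot("wrist","w8")
E
```

```text
t16.28 pos [0.5542 0.0709 0.0722] rot [-89.99 -35.01  81.51] F [-0.9  2.3 -0.1] op 0.507 j [  1.4  26.8 -10.2 -43.5 -55.2  16.5]
t16.50 pos [0.5541 0.0712 0.0719] rot [-89.96 -35.16  81.5 ] F [0.9 1.  1.4] op 0.501 j [  1.3  26.9 -10.1 -43.7 -55.3  16.6]
True [53.74390969  0.33124716 -0.77222551] axial F 1.7500916733244993
```

```bash
python3 - <<'E'
from h import *
da=-.0012
p,o=pinpose(FOOT,GY,.13,1,(0,da)); hit=env.move_straight(p,o,rate=.12); s=st()
p,o=pinpose(FOOT,GY,.13,-1,(0,da)); j=env.inverse_kinematics(p,o); print(np.round(j,1))
env.set_joints(j)
p,o=pinpose(FOOT,GY,.1266,-1,(0,da)); env.move_straight(p,o,rate=.05); env.dwell(.25); print(spos(st()))
shot("wrist","w9"); shot("side","s9")
E
```

```text
t17.33 pos [0.563  0.1323 0.1153] rot [-89.9  -34.96  81.44] F [ 0.7 -0.6 -1.3] op 0.501 j [  8.3  23.3  -8.5 -42.  -55.1   7. ]
[   8.3   23.3   -8.4  -42.   -55.1 -173.1]
t20.48 pos [0.5633 0.1299 0.1141] rot [-89.99  35.   -98.5 ] F [-0.6 -0.8 -0.6] op 0.506 j [   8.    23.4   -8.5  -42.1  -55.1 -172.6]
[ 1.26646064e+02 -1.86343833e-02 -1.21564450e+00]
```

View pics/w9.png

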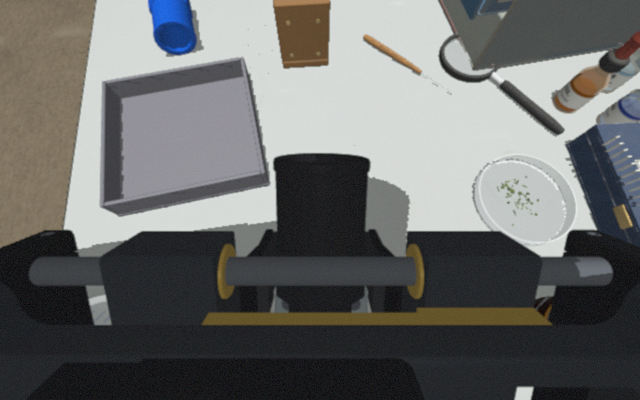

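```bash
python3 - <<'E'
from h import *
da=-.0012; u,a=pinframe(GY)
p,o=pinpose(FOOT,GY,.0876,-1,(0,da)); hit=env.move_straight(p,o,rate=.04,force_limit=5); print(hit,spos(st()))
if not hit:
    p,o=pinpose(FOOT,GY,.0815,-1,(0,da)); hit=env.move_straight(p,o,rate=.015,force_limit=5); s=st(); print(hit,spos(s),s["force"]@u)
shot("side","s10")
i=cv2.imread("pics/s10.png")[130:270,270:400]; cv2.imwrite("pics/s10c.png",cv2.resize(i,None,fx=4,fy=4,interpolation=cv2.INTER_CUBIC))
E
```

```text
t21.71 pos [0.5587 0.0984 0.0919] rot [-89.97  35.01 -98.48] F [-0.3  1.3 -0.9] op 0.502 j [   4.5   25.1   -9.5  -42.9  -55.1 -167.7]
False [87.85720953 -0.13254481 -1.28107306]
t22.02 pos [0.5584 0.0969 0.0904] rot [-89.98  35.13 -98.49] F [0.7 1.6 2.2] op 0.504 j [   4.2   25.3   -9.5  -43.1  -55.2 -167.3]
True [85.725746   -0.08711248 -0.92192114] 2.705022811350262
```

View pics/s10c.png

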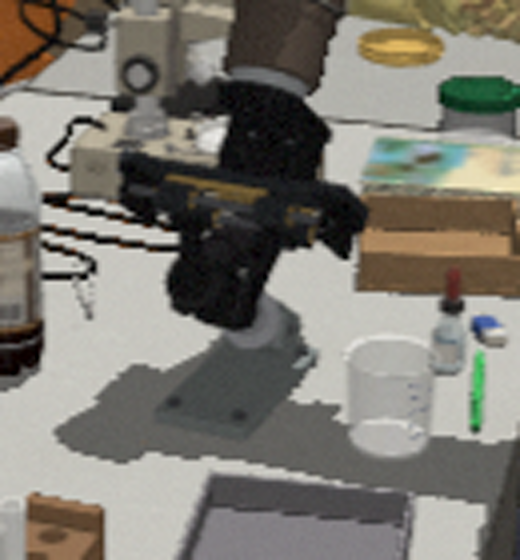

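```bash
python3 - <<'E'
from h import *
p=pickle.load(open("pics/w9.pkl","rb")); p["position"]=p["position"]+CE
c=[ray(p,q,.03) for q in((101,81),(243,58),(269,184),(105,213))]; c=np.array(c); print(c.round(3),c.mean(0))
print([np.linalg.norm(c[i]-c[i-1]).round(3) for i in range(4)])
e=c[3]-c[0];print(np.degrees(np.arctan2(e[1],e[0])))
da=-.0012
pp,o=pinpose(FOOT,GY,.135,-1,(0,da)); env.move_straight(pp,o,rate=.15); st()
for y in (-98,-90,180,0,90): print(y,env.inverse_kinematics([.445,.29,.12],[-90,0,y]))
E
```

```text
[[0.364 0.355 0.03 ]
 [0.514 0.364 0.03 ]
 [0.528 0.211 0.03 ]
 [0.382 0.205 0.03 ]] [0.44680732 0.28371849 0.03      ]
[np.float64(0.151), np.float64(0.15), np.float64(0.153), np.float64(0.146)]
-83.42677566481039
t22.55 pos [0.5635 0.1366 0.1182] rot [-90.07  34.95 -98.49] F [-0.  -0.3 -1.6] op 0.503 j [   8.8   23.1   -8.3  -41.8  -55.1 -173.7]
-98 [ 5.06006118e+01  1.87602458e+01 -2.08681276e+01  2.54444375e-14
 -5.03716265e+01  1.21399388e+02]
-90 [ 5.06006118e+01  1.87602458e+01 -2.08681276e+01  2.54444375e-14
 -5.03716265e+01  1.29399388e+02]
180 [ 5.06006118e+01  1.87602458e+01 -2.08681276e+01  2.54444375e-14
 -5.03716265e+01  3.93993882e+01]
0 [ 5.06006118e+01  1.87602458e+01 -2.08681276e+01 -2.54444375e-14
 -5.03716265e+01 -1.40600612e+02]
90 [ 5.06006118e+01  1.87602458e+01 -2.08681276e+01 -2.54444375e-14
 -5.03716265e+01 -5.06006118e+01]
```

```bash
python3 - <<'E'
from h import *
o=[-90,0,3]
env.goto([.447,.286,.13],o); env.dwell(.1); p=shot("wrist","w11")
hit=env.move_straight([.447,.286,.0085],rate=.12,force_limit=6); print(hit); st()
env.gripper_to(0.75); env.move_straight([.447,.286,.16],rate=.25); st()
p=shot("top","t11"); i=p["image"][120:275,170:450]; cv2.imwrite("pics/t11c.png",cv2.resize(i,(800,443),interpolation=cv2.INTER_CUBIC)); shot("wrist","w12")
E
```

```text
True
t24.50 pos [0.4463 0.2847 0.0079] rot [-90.17   0.16   2.96] F [-0.5  0.6  5.2] op 0.500 j [  50.1   27.9  -27.1   -0.   -35.2 -137.1]
t25.97 pos [0.4461 0.2853 0.1588] rot [-90.33   0.4    2.92] F [-0.7  0.   0.3] op 0.748 j [ 5.010e+01  1.640e+01 -1.790e+01 -1.000e-01 -5.630e+01 -1.372e+02]
```

View pics/w12.png

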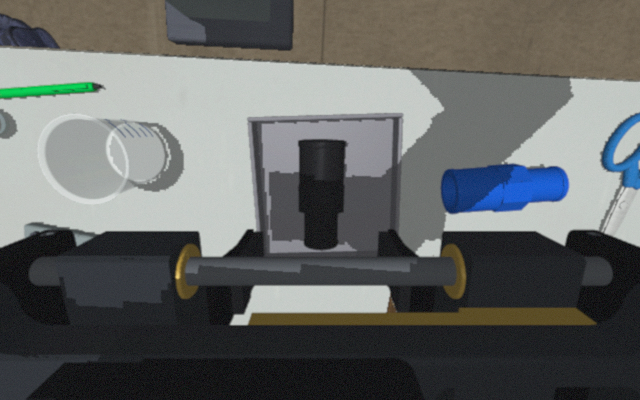

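View pics/t11c.png

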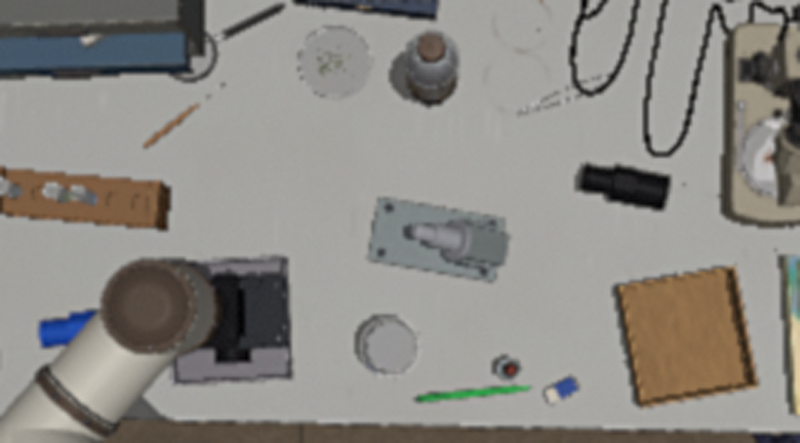

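A lies flat in the middle of the grey tray (w12: adapter at (322,190), inside the walls). Now adapter B at top-crop (622,186).

```bash
python3 - <<'E'
from h import *
env.goto([.627,-.12,.22],[-90,0,82]); env.dwell(.2); st(); p=shot("wrist","w13")
i=p["image"][60:190,250:400];cv2.imwrite("pics/w13c.png",cv2.resize(i,None,fx=4.5,fy=4.5,interpolation=cv2.INTER_CUBIC))
E
```

```text
t28.16 pos [ 0.627  -0.1193  0.22  ] rot [-90.    -0.    82.05] F [ 0.8 -0.  -0.2] op 0.749 j [  3.7  23.4   2.3  -0.  -68.8 -11.7]
```

View pics/w13.png

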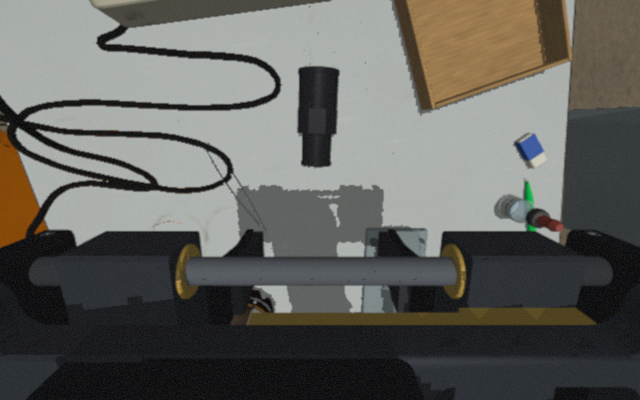

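View pics/w13c.png

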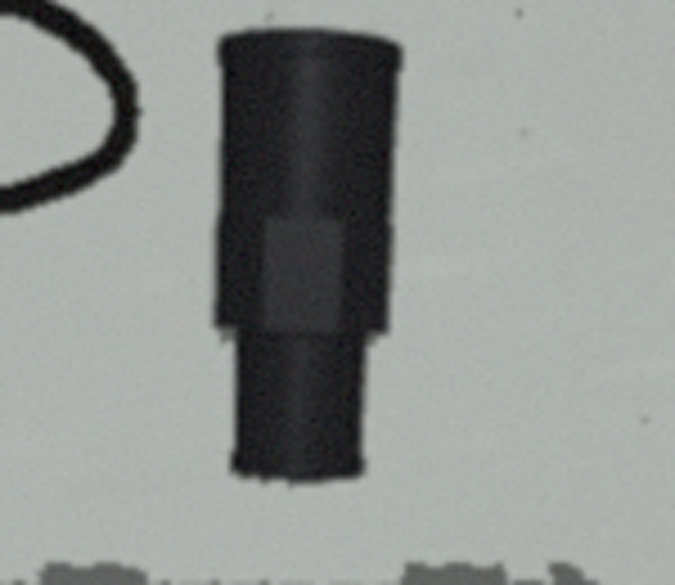

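```bash
python3 - <<'E'
from h import *
p=pickle.load(open("pics/w13.pkl","rb")); p["position"]=p["position"]+CE
w=ray(p,(318.4,66.6),.044);n=ray(p,(315.7,166.2),.039); f=ray(p,(316.6,120.4),.044)
d=(n-w)[:2]; L=np.linalg.norm(d); d/=L; c=(w+n)[:2]/2+d*.0025
yaw=np.degrees(np.arctan2(d[1],d[0])); print(w,n,L,yaw,c,f)
c=(c+f[:2])/2; print(c)
o=[-90,0,yaw]
env.gripper_to(1.0)
env.goto([*c,.10],o); env.move_straight([*c,.004],rate=.12); env.dwell(.05); st()
env.gripper_to(0.0,30); st()
env.move_straight([*c,.16],rate=.2); st()
p,o=pinpose(FOOT,GY,.155,1,(0,-.0012)); env.goto(p,o)
p,o=pinpose(FOOT,GY,.123,1,(0,-.0012)); env.move_straight(p,o,rate=.1); env.dwell(.25); print(spos(st()))
shot("wrist","w14")
E
```

```text
[ 0.61156372 -0.24210007  0.044     ] [ 0.62919918 -0.14014551  0.039     ] 0.10346856394500586 80.18644160778274 [ 0.62080756 -0.18865937] [ 0.62100825 -0.189496    0.044     ]
[ 0.6209079  -0.18907769]
t30.52 pos [ 0.6219 -0.1891  0.0052] rot [-90.14  -0.    80.21] F [-0.5 -0.4  0.6] op 0.999 j [ -2.7  36.5  -9.5   0.  -43.9  -7.1]
t31.31 pos [ 0.621  -0.1891  0.004 ] rot [-90.     0.    80.19] F [1.3 0.1 0.4] op 0.501 j [ -2.7  36.6  -9.5   0.  -43.9  -7.1]
t32.24 pos [ 0.6198 -0.1888  0.1583] rot [-8.981e+01 -2.000e-02  8.016e+01] F [-0.7  0.7 -1.3] op 0.502 j [ -2.7  27.1  -1.1  -0.1 -62.1  -7.1]
t34.23 pos [0.563  0.1274 0.1125] rot [-90.06 -35.02  81.56] F [-0.   0.3 -1.5] op 0.501 j [  7.7  23.5  -8.6 -42.2 -55.1   7.8]
[123.63727349  -0.19170197  -1.35916968]
```

View pics/w14.png

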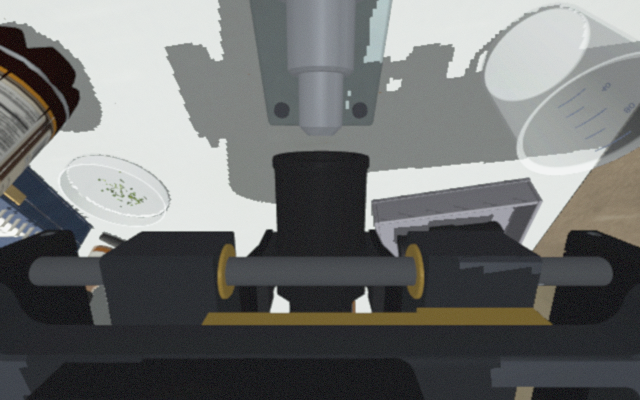

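```bash
python3 - <<'E'
from h import *
u,a=pinframe(GY); da=-.0012
p,o=pinpose(FOOT,GY,.059,1,(0,da)); hit=env.move_straight(p,o,rate=.045,force_limit=5); s=st(); print(hit,spos(s),s["force"]@u)
if not hit:
    p,o=pinpose(FOOT,GY,.0505,1,(0,da)); hit=env.move_straight(p,o,rate=.015,force_limit=5); s=st(); print(hit,spos(s),s["force"]@u)
shot("wrist","w15")
E
```

```text
t35.30 pos [0.5569 0.0881 0.0838] rot [-89.9  -35.14  81.35] F [0.7 3.  1.5] op 0.503 j [  3.2  25.8  -9.8 -43.4 -55.2  14. ]
True [ 7.45689197e+01  6.86142174e-02 -6.75432263e-01] 3.3751808709140376
```

View pics/w15.png

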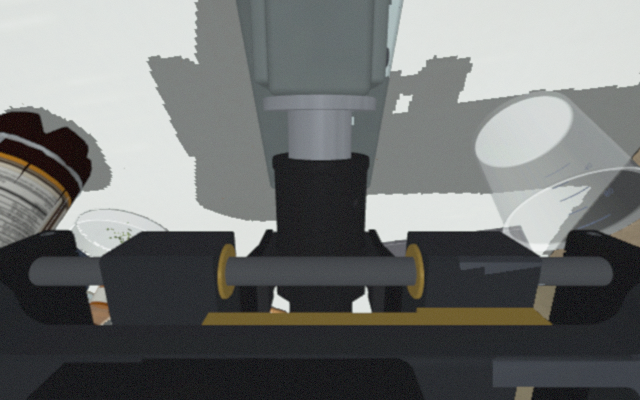

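B stopped about 20 mm short, with the mouth already well past the step (mouth at row 157, flange at row 103). I'll back off and try once more gently with a small offset to rule out jamming.

```bash
python3 - <<'E'
from h import *
u,a=pinframe(GY)
for off in ((0.0005,-.0007),(-.0005,-.0014)):
    p,o=pinpose(FOOT,GY,.079,1,off); env.move_straight(p,o,rate=.05); env.dwell(.1)
    p,o=pinpose(FOOT,GY,.060,1,off); hit=env.move_straight(p,o,rate=.02,force_limit=5); s=st(); print(off,hit,spos(s),s["force"]@u)
E
```

```text
t36.16 pos [0.5564 0.0884 0.0834] rot [-89.96 -35.13  81.45] F [0.9 1.2 2.4] op 0.504 j [  3.3  25.8  -9.9 -43.4 -55.1  14.1]
(0.0005, -0.0007) True [74.58514292  0.56231326 -0.26227294] 2.4917197545543868
t36.98 pos [0.5574 0.0878 0.084 ] rot [-89.95 -35.13  81.43] F [1.4 0.6 1.3] op 0.504 j [  3.2  25.8  -9.7 -43.3 -55.2  14. ]
(-0.0005, -0.0014) True [74.58908091 -0.43636313 -0.94914376] 1.4574471989709132
```

Same stop point three times, 19.6 mm short, so B is a reject. I'll draw it off and put it in the carton, whose centre I'm computing from the top view.

```bash
python3 - <<'E'
from h import *
p=pickle.load(open("pics/t11.pkl","rb"))
q=lambda x,y:(170+x*.35-.5,120+y*.35-.5)
c=np.array([ray(p,q(*k),.038) for k in((617,286),(735,267),(757,383),(640,404))]); print(c.round(3),c.mean(0)); e=c[0]-c[3]; yaw=np.degrees(np.arctan2(e[1],e[0])); print(yaw)
t=np.array([ray(p,q(*k),.03) for k in((168,263),(287,258),(291,377),(175,382))]); print("tray",t.mean(0))
po,o=pinpose(FOOT,GY,.14,1,(0,-.0012)); env.move_straight(po,o,rate=.15)
m=c.mean(0)
env.goto([m[0],m[1],.2],[-90,0,yaw]); env.dwell(.1); st(); shot("wrist","w16")
E
```

```text
[[ 0.494 -0.178  0.038]
 [ 0.52  -0.321  0.038]
 [ 0.381 -0.348  0.038]
 [ 0.353 -0.207  0.038]] [ 0.43726578 -0.26331703  0.038     ]
11.680779900257217
tray [0.44401848 0.28989031 0.03      ]
t39.23 pos [ 0.4375 -0.2629  0.1996] rot [-8.996e+01  3.000e-02  1.172e+01] F [-0.4 -0.3 -1.3] op 0.504 j [-12.8  12.  -17.4  -0.  -60.6 -65.5]
```

View pics/w16.png

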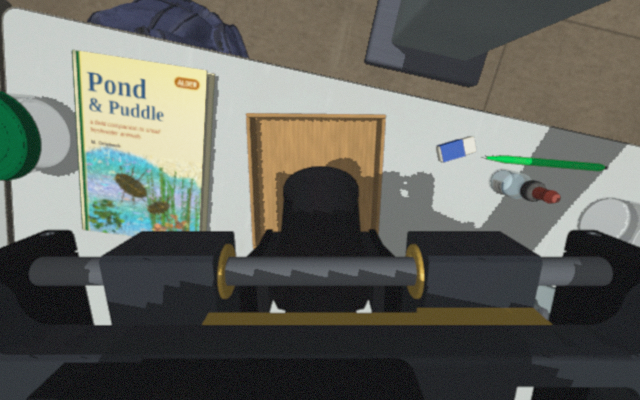

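B's mouth now looks farther from the camera, 73 px wide against 94 px before. It seems to have tipped in the grip, so I'll check from the side.

```bash
python3 - <<'E'
from h import *
p=shot("side","s16"); i=p["image"][90:240,330:470]; cv2.imwrite("pics/s16c.png",cv2.resize(i,None,fx=4,fy=4,interpolation=cv2.INTER_CUBIC))
i=cv2.imread("pics/w16.png")[100:330,220:420]; i=cv2.convertScaleAbs(i,alpha=2.5); cv2.imwrite("pics/w16c.png",cv2.resize(i,None,fx=2.6,fy=2.6,interpolation=cv2.INTER_CUBIC))
E
```

```text
(no output)
```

View pics/s16c.png

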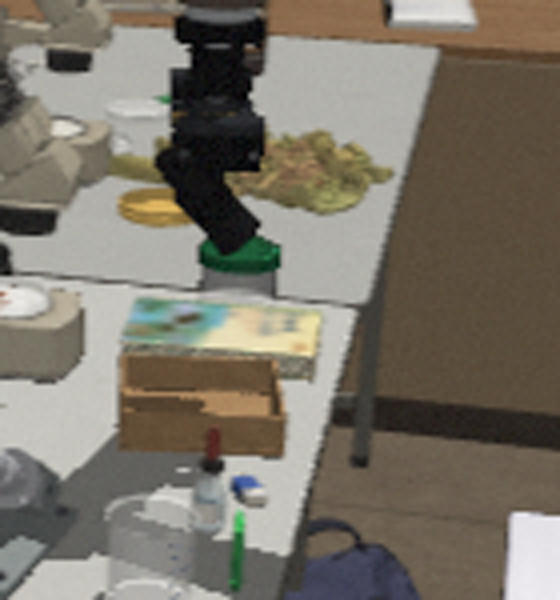

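View pics/w16c.png

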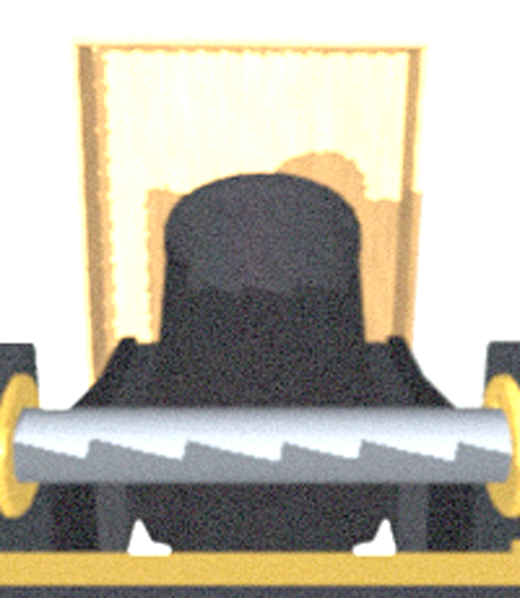

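B is tipped about 50° in the grip with the wide end down; it probably caught on the flash while being drawn off. I'll lower it until it touches the carton floor, ease the grip and let the floor swing it flat.

```bash
python3 - <<'E'
from h import *
y=11.68; m=np.array([.4373,-.2633])+.004*np.array([np.cos(np.radians(y)),np.sin(np.radians(y))])
env.move_straight([*m,.09],rate=.15); env.dwell(.05)
hit=env.move_straight([*m,.012],rate=.06,force_limit=4); print(hit); s=st()
if s["position"][2]>.02:
    env.gripper_to(0.0,7); env.dwell(.1); st()
    hit=env.move_straight([*m,.0085],rate=.05,force_limit=12); print(hit); st()
shot("wrist","w17"); shot("side","s17")
i=cv2.imread("pics/s17.png")[90:240,330:470]; cv2.imwrite("pics/s17c.png",cv2.resize(i,None,fx=4,fy=4,interpolation=cv2.INTER_CUBIC))
E
```

```text
True
t41.13 pos [ 0.4412 -0.2624  0.0356] rot [-8.998e+01  6.000e-02  1.170e+01] F [0.4 0.1 2.9] op 0.508 j [-12.6  24.1 -28.3   0.  -37.7 -65.7]
t41.45 pos [ 0.4404 -0.2622  0.0358] rot [-89.94   0.09  11.66] F [ 0.8 -0.6  0.6] op 0.505 j [-12.6  24.1 -28.3  -0.  -37.7 -65.7]
False
t42.15 pos [ 0.4436 -0.2631  0.0096] rot [-90.07  -0.13  11.72] F [ 2.8 -0.4  3.7] op 0.502 j [-12.6  26.6 -29.3   0.  -33.9 -65.7]
```

View pics/w17.png

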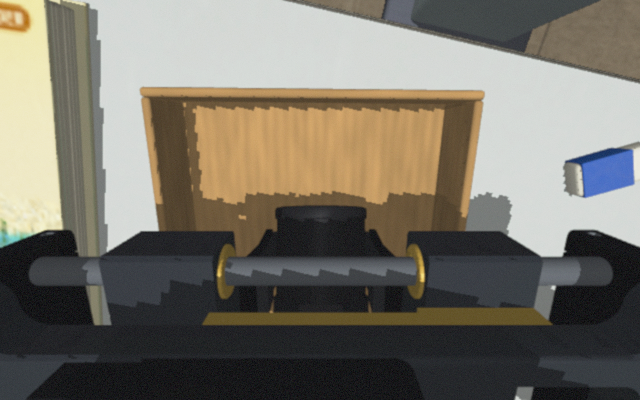

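View pics/s17c.png

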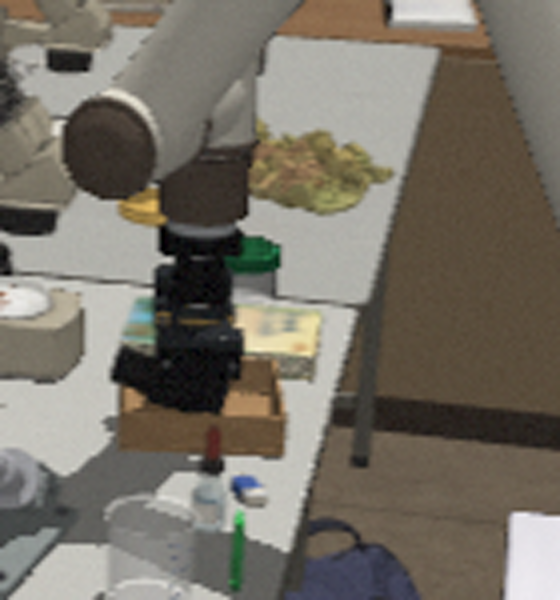

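The narrow end seems to stick out over the carton's far (+x) wall, at side crop (130,370). I'll lift a little and look.

```bash
python3 - <<'E'
from h import *
env.gripper_to(0.0,25)
s=env.read_state(); x,y,z=s["position"]
env.move_straight([x,y,.13],rate=.2); env.dwell(.05); st()
shot("wrist","w18"); p=shot("side","s18")
i=p["image"][90:240,330:470]; cv2.imwrite("pics/s18c.png",cv2.resize(i,None,fx=4,fy=4,interpolation=cv2.INTER_CUBIC))
E
```

```text
t43.27 pos [ 0.4416 -0.2625  0.1279] rot [-89.75   0.38  11.61] F [ 0.9 -0.5 -1.8] op 0.503 j [-12.6  16.9 -22.3  -0.1 -51.2 -65.7]
```

View pics/w18.png

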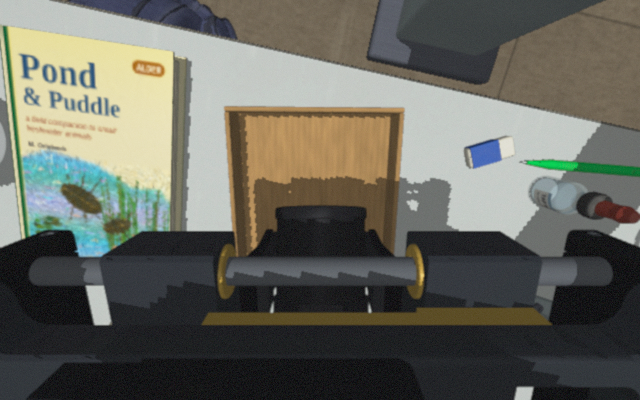

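View pics/s18c.png

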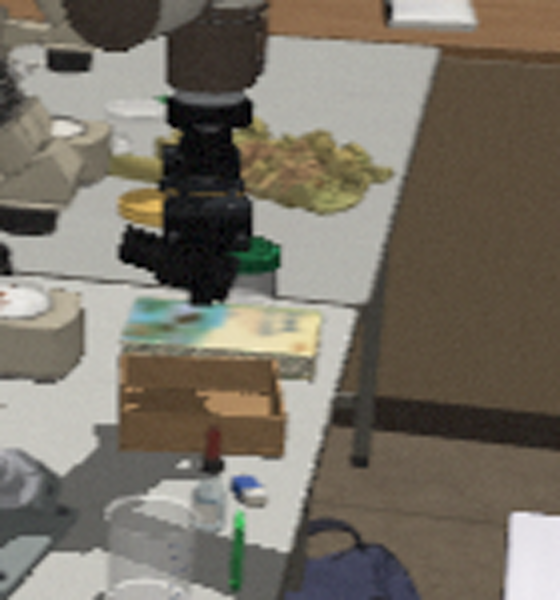

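B is now level to about 25°, but it slid roughly 28 mm toward its narrow end in the pads. I'll shift the tool 25 mm toward the robot so the adapter centres in the carton, then lower lightly and release.

```bash
python3 - <<'E'
from h import *
y=np.radians(11.68); dx=np.array([np.cos(y),np.sin(y)]); m=np.array([.4373,-.2633])-.027*dx
env.move_straight([*m,.13],rate=.15); env.move_straight([*m,.06],rate=.15); env.dwell(.05)
hit=env.move_straight([*m,.0085],rate=.05,force_limit=4); print(hit); s=st()
env.gripper_to(0.0,4); env.dwell(.05)
hit=env.move_straight([*m,.0085],rate=.04,force_limit=12); print(hit); st()
p=shot("side","s19")
i=p["image"][90:240,330:470]; cv2.imwrite("pics/s19c.png",cv2.resize(i,None,fx=4,fy=4,interpolation=cv2.INTER_CUBIC)); shot("wrist","w19")
E
```

```text
True
t45.38 pos [ 0.4107 -0.2686  0.0092] rot [-89.88   0.21  11.67] F [0.9 0.9 4.9] op 0.506 j [-14.2  25.1 -32.6  -0.  -32.6 -64.1]
False
t45.90 pos [ 0.4109 -0.2688  0.0084] rot [-89.8    0.32  11.62] F [ 0.8 -0.4 -1.8] op 0.510 j [-14.2  25.3 -32.4  -0.1 -32.7 -64.1]
```

View pics/s19c.png

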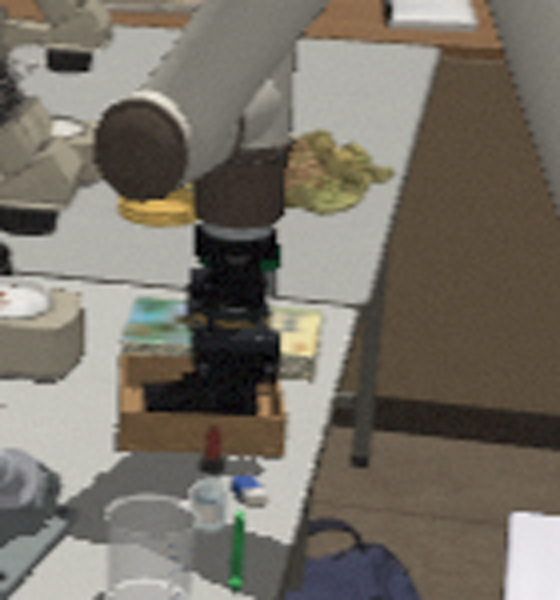

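View pics/w19.png

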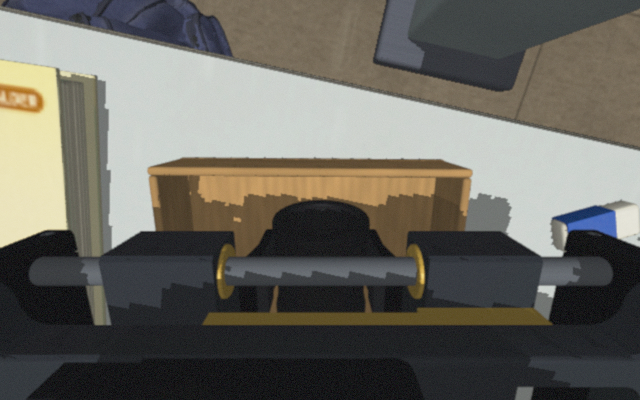

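It's all inside the carton now. Releasing.

```bash
python3 - <<'E'
from h import *
y=np.radians(11.68); dx=np.array([np.cos(y),np.sin(y)]); m=np.array([.4373,-.2633])-.027*dx
env.gripper_to(0.75); env.dwell(.15); env.move_straight([*m,.16],rate=.2); 
env.goto([*(m+.08*dx),.22],[-90,0,11.68]); env.dwell(.15); st()
shot("wrist","w20"); p=shot("side","s20")
i=p["image"][90:240,330:470]; cv2.imwrite("pics/s20c.png",cv2.resize(i,None,fx=4,fy=4,interpolation=cv2.INTER_CUBIC))
E
```

```text
t48.38 pos [ 0.4876 -0.2524  0.2182] rot [-89.89   0.21  11.64] F [-0.4  0.4  0.3] op 0.750 j [-10.5  15.  -10.5  -0.  -64.7 -67.9]
```

View pics/w20.png

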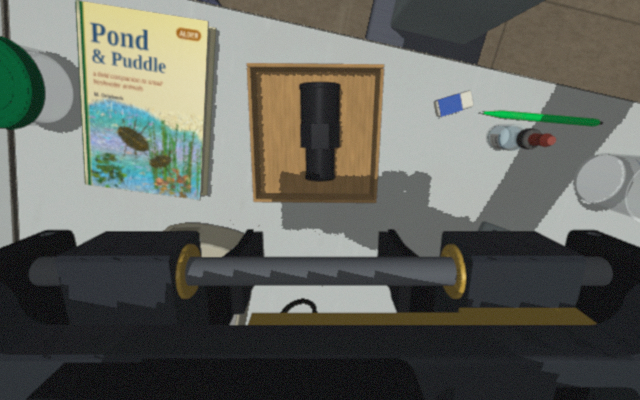

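View pics/s20c.png

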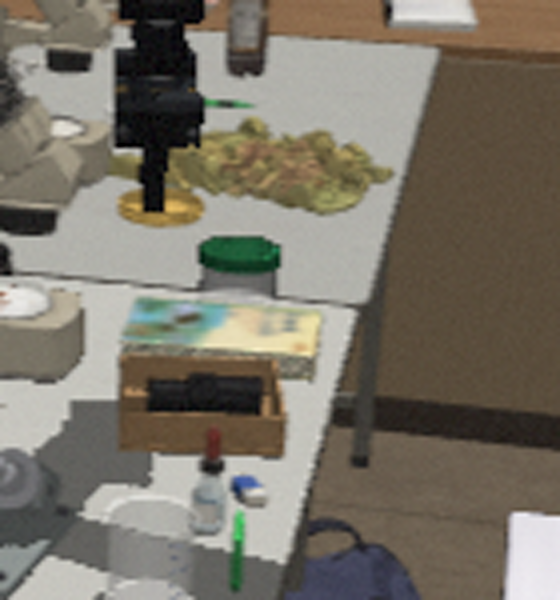

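B lies flat inside the carton (w20 at (320,130)). One last overview check of A and the bottles, then I hand in.

```bash
python3 - <<'E'
from h import *
p=shot("top","t21"); i=p["image"][120:275,170:450]; cv2.imwrite("pics/t21c.png",cv2.resize(i,(800,443),interpolation=cv2.INTER_CUBIC)); shot("side","s21")
for n in("beaker","dropper","drink_bottle"): print(n,[x["xyz"] for x in env.search_frame(p,n)][:1])
E
```

```text
beaker [[0.4179, 0.0951, 0.0072]]
dropper []
drink_bottle [[0.7294, 0.0464, 0.1686]]
```

View pics/t21c.png

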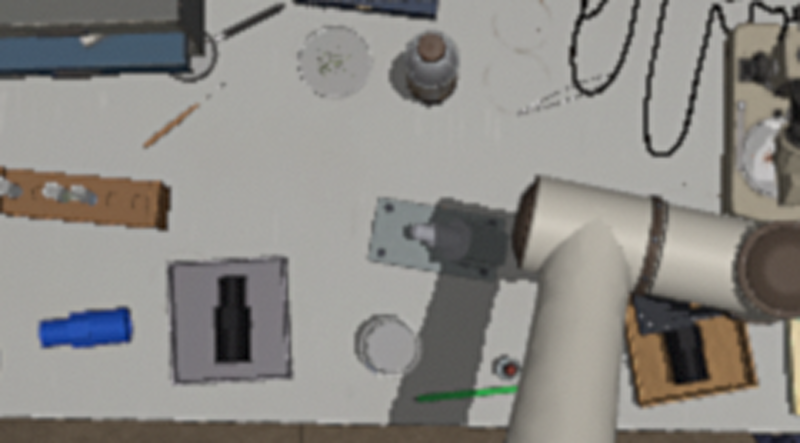

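View pics/s21.png

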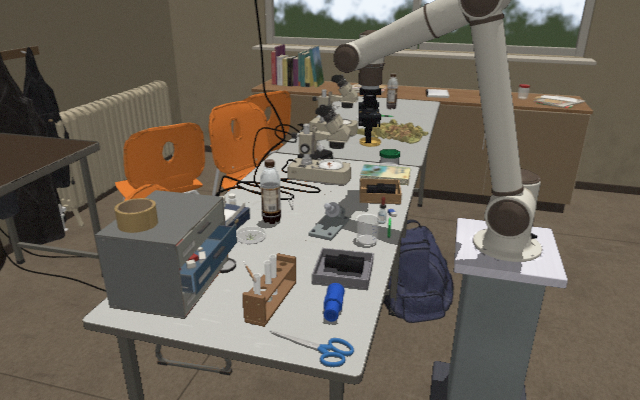

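The overview shows both adapters flat in their trays. The beaker, dropper bottle and drink bottle stand where they were, and the gripper is clear.

```bash
python3 - <<'E'
from workcell import env
print(env.close_job())
E
```

```text
the job is handed in; nothing more can be done
None
```

Both adapters are gauged and put away, and the job was handed in at about 49 s of the 72 s allowed.

- **Adapter A (from (0.63, 0.24)), good:** The wide end went home on the foot, with contact at 53.7 mm against 53.4 mm expected. I turned it end for end and the narrow end went home on the step, at 85.7 mm against 85.6 mm expected. It lies flat in the grey tray and was put away before I touched B.
- **Adapter B (from (0.62, -0.19)), reject:** The wide end stopped 19.6 mm short of home, at the same place on three gentle tries (5 N limit). It lies flat in the cardboard tray.

**What went wrong:**
- **Camera offset:** The wrist camera's reported position was off by about 2 mm. I found and corrected this before the first insertion.
- **B in the grip:** B tipped about 50° in the fingers, probably while being drawn off the pin. During my first attempt to lay it down, it slid along the pads. I lifted it, re-centred over the cardboard tray, lowered it with a light grip and released it.

**Last checks:** The final pictures show both adapters flat inside their trays. The beaker, dropper bottle and drink bottle are standing in their original places, and the blue look-alike is untouched. The network missed the dropper bottle in the last top picture, but it is plainly visible there, upright and in place.

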